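# Unpile the lantern parts into their gluing jigs

### The job

The four plywood parts of a lantern kit have been left piled up: three on top of one another and one on the closed pencil case. Take the pile apart and lay each part flat, the right way up, fully down in the gluing jig whose recess has its own outline, and leave all four lying there. Do not knock over the glue bottle.

Things in the scene. Friction and masses are not known exactly. Their poses are not given: they have to be found in the camera images.
- lantern_frame_c (a point): Point at the centre, half-way up, of the lantern's side frame: a flat plywood frame 144 x 110 mm (x, y), 18 mm high, of bars 10 mm wide, with one wider bar, 20 mm, running through its middle along y; the two openings are each 52 mm (x) by 90 mm (y) and go right through. Grip it across the middle bar (fingers in the two openings, closing along its x). It lies on the table, at the bottom of the pile. 90 g. z up.
- lantern_panel_c (a point): Point at the centre, half-way up, of the lantern's panel: a solid plywood plate 54 x 116 mm (x, y), 18 mm high, with thin dark lines near its two ends. It lies across the frame, long side along the frame's middle bar. Grip it across its 54 mm. 70 g. z up.
- lantern_collar_c (a point): Point at the centre, half-way up, of the square collar: plywood, 50 x 50 mm, 22 mm high, with a round hole of 28 mm through it. It lies either on the panel, at the top of the pile, or alone on the pencil case. 30 g. z up; x and y along its sides.
- candle_seat_c (a point): Point at the centre, half-way up, of the candle seat: a solid plywood disc of 44 mm diameter, 26 mm high, with a tiny dark pilot hole, 8 mm, marked in the middle of its top. It lies on the panel or on the pencil case, wherever the collar is not. 30 g. z up.
- frame_jig_in (a point): Jig for the frame: brown wooden board 176 x 142 mm (x, y) with a rectangular recess 160 x 126 mm. Fixed brown board, 10 mm thick; recess lined with grey felt, 5 mm deep, its floor 5 mm above the table, with 8 mm of play all round the part. Point: centre of the recess floor; axes along the recess sides, z up.
- panel_jig_in (a point): Jig for the panel: board 86 x 148 mm (x, y) with a rectangular recess 70 x 132 mm. Fixed brown board, 10 mm thick; recess lined with grey felt, 5 mm deep, its floor 5 mm above the table, with 8 mm of play all round the part. Point: centre of the recess floor; axes along the recess sides, z up.
- collar_jig_in (a point): Jig for the collar: board 82 x 82 mm with a square recess 66 x 66 mm. Fixed brown board, 10 mm thick; recess lined with grey felt, 5 mm deep, its floor 5 mm above the table, with 8 mm of play all round the part. Point: centre of the recess floor; axes along the recess sides, z up.
- seat_jig_in (a point): Jig for the candle seat: board 76 x 76 mm with a round recess of 60 mm diameter. Fixed brown board, 10 mm thick; recess lined with grey felt, 5 mm deep, its floor 5 mm above the table, with 8 mm of play all round the part. Point: centre of the recess floor; axes along the recess sides, z up.
- glue_bottle_c (a point): White glue bottle with an orange tip, 40 mm in diameter, 120 mm tall, standing loose on the table; point half-way up. It is to stay upright.
- pencil_case: Closed white pencil case 70 x 200 mm (x, y), 36 mm high, fixed to the table; origin at the centre of its underside. One of the small parts lies near the middle of its top; an eraser and a sharpener, each up to 12 mm high, lie on its two ends, 86 mm from the middle.
Not all that is in view belongs to the job. What is shaped like the part that bears frame_jig_in but pink is not meant.

How it is judged:
At the end, for the whole second after the job is handed in: Each part lies released and at rest in the jig of its own outline: centre within 12 mm of the recess's centre, fully down (2.5 mm), level (0.06 rad), turned with the recess (frame, panel 0.2 rad; collar 0.3 rad of a quarter turn). The glue bottle stands (horizontal distance between lantern_frame_c and frame_jig_in below 0.012 m and z of lantern_frame_c in the frame of frame_jig_in between 0.005 and 0.0115 m and angle between each of lantern_frame_c, lantern_panel_c, lantern_collar_c, candle_seat_c's own z axis and vertical below 0.06 rad and angle between the x axis of lantern_frame_c and the x axis of frame_jig_in, either way round below 0.2 rad and linear speed of each of lantern_frame, lantern_panel, lantern_collar, candle_seat below 0.02 m/s and horizontal distance between lantern_panel_c and panel_jig_in below 0.012 m and z of lantern_panel_c in the frame of panel_jig_in between 0.005 and 0.0115 m and angle between the x axis of lantern_panel_c and the x axis of panel_jig_in, either way round below 0.2 rad and horizontal distance between lantern_collar_c and collar_jig_in below 0.012 m and z of lantern_collar_c in the frame of collar_jig_in between 0.007 and 0.0135 m and (angle between the x axis of lantern_collar_c and the x axis of collar_jig_in, either way round below 0.3 rad or angle between the x axis of lantern_collar_c and the y axis of collar_jig_in, either way round below 0.3 rad) and horizontal distance between candle_seat_c and seat_jig_in below 0.012 m and z of candle_seat_c in the frame of seat_jig_in between 0.009 and 0.0155 m and angle between glue_bottle_c's own z axis and vertical below 0.3 rad); the robot touches nothing.
It fails at once if the glue bottle is knocked over (angle between glue_bottle_c's own z axis and vertical above 0.6 rad).
It also fails if it takes over 96 s, if anything falls off the work surface, if the arm or the gripper's body presses on something with over 40 N, if the wrist force passes 120 N, or if a joint passes its speed limit or range.

### The arm

A 6-joint arm with a two-finger parallel gripper is mounted at the origin on the work surface. World frame = base frame: x ahead of the robot, y to its left, z up, the work surface at z = 0. Lengths are in m, angles in rad, forces in N, time in s.
With the tool pointing down it reaches from about 0.375 to 0.925 m from the base axis. Payload 5.7 kg.
Tool frame: the origin (TCP) lies between the finger pads; the fingertips stand 11 mm ahead of it and the grasp point (between the pads) lies 8 mm behind it; z points along the fingers, y is the direction in which the jaws open and shut (so a half turn about z gives the same grasp; the last joint's range is limited). The gripper opens to 85 mm and grips with 20 to 120 N. Pads are 22 mm wide; open, the fingers measure 114 mm over their backs; the gripper's body (76 mm by 85 mm) begins 54 mm behind the grasp point. The pads swing forward as they close: fully open they stand 13 mm farther back than shut.
Start: joints at [1.198, 0.359, 1.51, -0, 1.272, -0.115], TCP at [0.153, 0.58, 0.242] pointing down, gripper open.
Joint ranges: [-2.97, 2.97], [-1.01, 2.36], [0.21, 2.38], [-0.96, 4.11], [0.2, 2.71], [-2.98, 2.98]. Speed limits (rad/s): [2.39, 2.39, 3.14, 3.14, 3.14, 3.14].

### API

Orientations are given as a rotation vector (axis times angle).
In Python, from cell import manip, cams gives the robot as it stands. The module is installed in compiled form; this text tells all that it offers.
- The arm moves only by the tool step_arm, never from a script. Its argument "plan" is a list of rows, each a list of 7 numbers: the shift along the tool's x, y, z in mm, then the turn, a rotation vector about the tool's x, y, z in degrees, then the finger opening in mm, from 0 to 85.4. A call has 1 to 20 rows; each row shifts and turns the commanded pose from where the row before left it, along the tool's axes as they then stand; what a row does not reach is not made up. A row lasts 1/12 s, in which the tool goes at most 41.7 mm and 7.16 degrees, less where a joint would pass 70% of its speed; a pose out of reach is approached as far as the arm can. A call is refused whole if a number of a shift passes 41.7 or a number of a turn 7.16, either way. A call with a gripper value outside its range is refused whole. The fingers move at their own pace and stop on an object; "force" is the grip in N (left out, the last holds). Time passes only in rows, so rows that do not move let the fingers close. It gives the time, the measured TCP pose, the force and the opening at its end, in the units of the state.
- manip.get_obs(): the state, without advancing time (a new reading comes with each control period).
- cams.snapshot(name): name is "scene" or "top" or "wrist"; returns the picture (480x640x3 uint8, blue, green, red); there is no depth.
- cams.get_calibration(name): a dict with "fx", "fy", "cx", "cy" (pixels), "world_to_cam" (4x4, takes a point from world to camera coordinates). Camera axes: x right, y down, z forward; pixel columns grow to the right and rows downward; lengths in m; the calibration is good to about 2 mm. A picture is of the moment at which its call begins: read the wrist's pose just before it. get_calibration takes no time and is no camera call; for the wrist camera it gives the pose at the moment of the call.
- manip.job_done(): hands the job in, once; it reports no verdict.
The state is a dict: "t": time; "q": joint angles; "joint_vel": joint speeds; "tau": joint torques, N m; "eef_pos": TCP position; "eef_rot": TCP orientation; "ft_force": force on the tool from outside, world axes, zero at the start; "moment": the same for the moment, N m; "gripper_width": finger opening in m.
Only numpy, scipy, OpenCV 4.12 (cv2) and the standard library are available. Lean on these libraries where they do the work, as an engineer would, in place of code of your own. Each camera call takes 0.05 s, during which the arm holds its last target.

## Working session

There is one attempt and no reset: what is moved stays moved. The work goes in short steps, Python scripts to look and compute and a tool call to move; the robot and the scene stay as the last step left them, time stands still between calls to the robot, and variables do not carry over. Pictures are saved under pics/ and viewed, and the job is handed in when it is done.

Besides the shell and the picture viewer there is one more tool, called after "Call:" by a JSON object that holds its "api" and its "payload". step_arm: Moves the arm, as the interface text tells. Its arguments: {"type":"object","properties":{"plan":{"type":"array"},"force":{"type":"number"}},"required":["plan"]}

```bash
mkdir -p pics; cat > h.py <<'E'
import numpy as np, cv2, json
from cell import manip, cams
def snap(n,f):
    im=cams.snapshot(n); cv2.imwrite('pics/'+f,im); return im
E
python3 - <<'E'
from h import *
o=manip.get_obs(); print(o)
for n in ['top','scene']:
    snap(n,n+'0.png'); c=cams.get_calibration(n); print(n,c)
E
```

```text
{'t': 0.0, 'q': array([ 1.19787277e+00,  3.59502830e-01,  1.51145079e+00, -1.43715556e-05,
        1.27252673e+00, -1.15104888e-01]), 'joint_vel': array([ 0.00165057, -0.00181221, -0.00024141,  0.00012578,  0.00067812,
        0.00029472]), 'tau': array([ 5.51610756e-04, -5.27614868e+01, -2.78622991e+01, -1.95714138e-04,
        1.33666018e-02, -3.58426078e-06]), 'eef_pos': array([0.15274893, 0.57952784, 0.2414479 ]), 'eef_rot': array([-4.03796235e-01, -3.11508637e+00,  2.88215365e-03]), 'ft_force': array([ 0.04356795, -0.10418096, -0.06346207]), 'moment': array([-0.00192022, -0.07646661, -0.0050458 ]), 'gripper_width': 0.085730582277958}
top {'fx': 439.1917240538281, 'fy': 439.1917240538281, 'cx': 327.0086915236159, 'cy': 233.8859321639014, 'world_to_cam': array([[ 0.0036025 , -0.99995223,  0.00908634,  0.00182989],
       [-0.98104752, -0.00529446, -0.19369493,  0.46282735],
       [ 0.19373378, -0.00821635, -0.98101973,  0.9054191 ],
       [ 0.        ,  0.        ,  0.        ,  1.        ]])}
scene {'fx': 455.3456478790061, 'fy': 455.3456478790061, 'cx': 327.01143603123415, 'cy': 238.54802902823002, 'world_to_cam': array([[-0.84716153,  0.53113241,  0.01468685,  0.36275712],
       [ 0.34790351,  0.57537771, -0.74020513, -0.10460492],
       [-0.40159742, -0.6219637 , -0.67222069,  1.3150102 ],
       [ 0.        ,  0.        ,  0.        ,  1.        ]])}
```

View pics/top0.png

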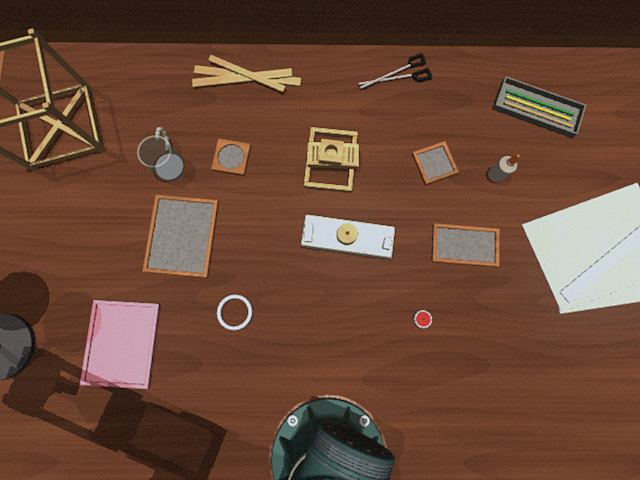

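View pics/scene0.png

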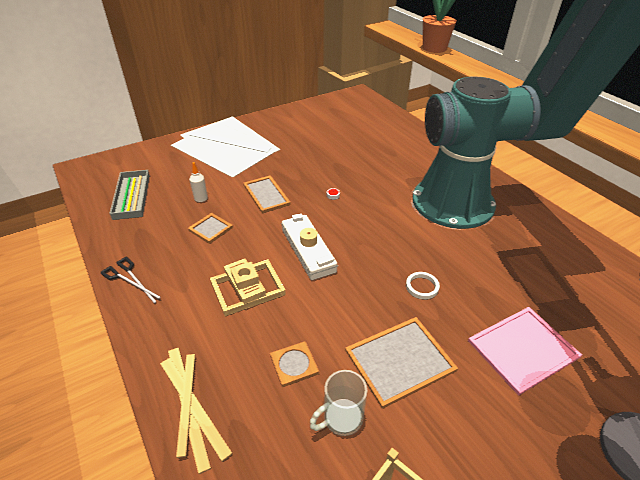

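```bash
python3 - <<'E'
import cv2,numpy as np
im=cv2.imread('pics/top0.png')
a=cv2.resize(im[115:205,290:400],None,fx=4,fy=4,interpolation=cv2.INTER_CUBIC)
b=cv2.resize(im[205:265,290:400],None,fx=4,fy=4,interpolation=cv2.INTER_CUBIC)
o=np.vstack([a,b])[:600]
cv2.imwrite('pics/crop0.png',o)
s=np.hstack([cv2.resize(im[130:290,130:270],(400,457)),cv2.resize(im[130:290,390:530],(400,457))])
cv2.imwrite('pics/crop1.png',s)
E
```

```text
(no output)
```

View pics/crop0.png

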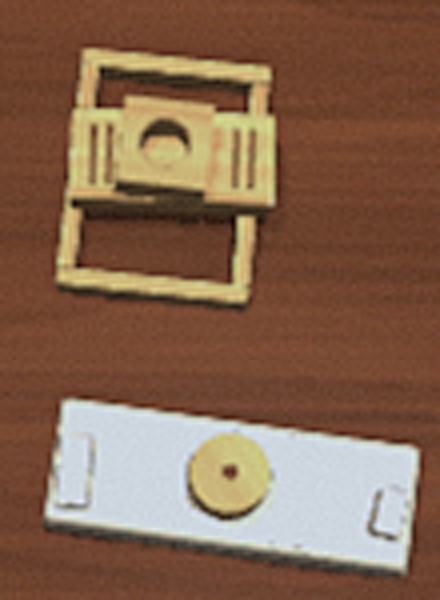

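View pics/crop1.png

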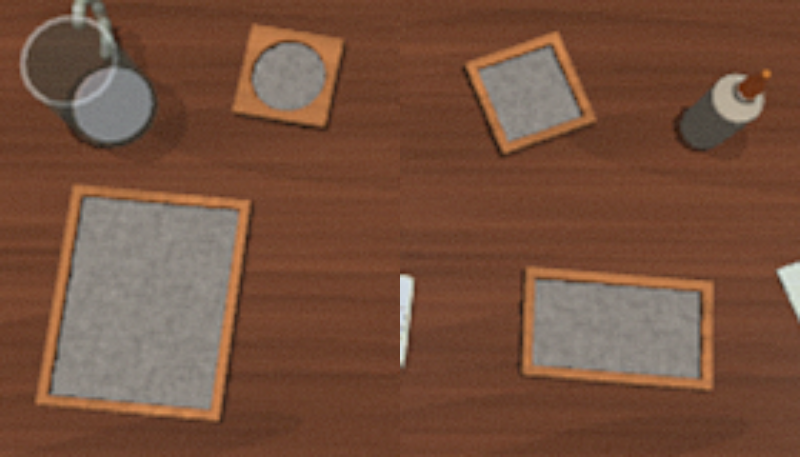

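```bash
cat >> h.py <<'E'
def ray(n,uv,z,c=None):
    c=c or cams.get_calibration(n); M=np.array(c['world_to_cam']); R,t=M[:3,:3],M[:3,3]
    uv=np.atleast_2d(uv).astype(float)
    d=np.c_[(uv[:,0]-c['cx'])/c['fx'],(uv[:,1]-c['cy'])/c['fy'],np.ones(len(uv))]@R
    o=-R.T@t; s=(z-o[2])/d[:,2]; return (o+s[:,None]*d)[:,:2]
def rect(pts):
    r=cv2.minAreaRect((pts*1000).astype(np.float32)); 
    return np.round(r[0],1),np.round(r[1],1),round(r[2],1)
E
python3 - <<'E'
from h import *
im=cv2.imread('pics/top0.png'); hsv=cv2.cvtColor(im,cv2.COLOR_BGR2HSV)
for p in [(231,172),(150,236),(436,228),(330,350),(180,236),(316,134),(350,145),(336,165),(340,250)]: print(p,hsv[p[1],p[0]])
def comp(mask,box):
    x0,y0,x1,y1=box; m=np.zeros_like(mask); m[y0:y1,x0:x1]=mask[y0:y1,x0:x1]
    cs,_=cv2.findContours(m,cv2.RETR_EXTERNAL,cv2.CHAIN_APPROX_NONE); return max(cs,key=cv2.contourArea)[:,0,:]
org=cv2.inRange(hsv,(5,120,150),(20,255,255))
print('jigs outer z=.010')
for n,b in dict(frame=(135,185,225,285),panel=(425,215,510,275),collar=(405,135,465,190),seat=(205,132,256,180)).items():
    c=comp(org,b); print(n,rect(ray('top',c,.010)), cv2.boundingRect(c))
felt=cv2.inRange(hsv,(0,0,90),(180,60,190))
for n,b in dict(frame=(135,185,225,285),panel=(425,215,510,275),collar=(405,135,465,190),seat=(205,132,256,180)).items():
    c=comp(felt,b); print('felt',n,rect(ray('top',c,.0075)), cv2.boundingRect(c))
white=cv2.inRange(hsv,(0,0,170),(180,70,255)); c=comp(cv2.morphologyEx(white,cv2.MORPH_CLOSE,np.ones((9,9))),(295,205,400,265)); print('case',rect(ray('top',c,.036)))
ply=cv2.inRange(hsv,(15,80,140),(32,255,255))
c=comp(ply,(325,218,370,250));print('seat',rect(ray('top',c,.062)))
c=comp(ply,(295,120,370,200)); print('frame',rect(ray('top',c,.018)))
cv2.imwrite('pics/m0.png',np.hstack([ply[110:270,290:410],white[110:270,290:410],org[110:270,130:250],]))
E
```

```text
(231, 172) [ 13 151 128]
(150, 236) [ 13 152 198]
(436, 228) [ 12 147 172]
(330, 350) [  9 151 110]
(180, 236) [ 12  24 140]
(316, 134) [ 12 148  67]
(350, 145) [ 29  91 205]
(336, 165) [ 16 107  74]
(340, 250) [ 20  45 153]
jigs outer z=.010
frame (array([466.3, 332.4]), array([141.9, 176.4]), 85.1) (143, 195, 75, 82)
panel (array([ 448.2, -308.5]), array([147.9,  85.7]), 85.5) (433, 223, 67, 43)
collar (array([ 643. , -247.6]), array([81.3, 82.3]), 20.3) (413, 141, 45, 42)
seat (array([654.1, 228.7]), array([76.2, 75.8]), 80.3) (211, 139, 39, 35)
felt frame (array([466.2, 332.8]), array([124.7, 159.1]), 85.2) (148, 199, 65, 74)
felt panel (array([ 448. , -307.6]), array([129. ,  68.6]), 85.7) (437, 228, 58, 34)
felt collar (array([ 642.1, -248.1]), array([65. , 64.2]), 20.5) (418, 146, 35, 33)
felt seat (array([654.1, 229. ]), array([54.1, 58.2]), 0.4) (218, 145, 26, 23)
case (array([462.1, -41.8]), array([198.5,  68.2]), 82.1)
seat (array([461.8, -38.5]), array([39.3, 39.9]), 45.4)
frame (array([646.5,  -7.6]), array([121.6, 145.1]), 84.1)
```

View pics/m0.png

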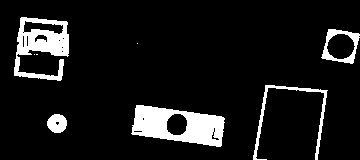

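```bash
cat >> h.py <<'E'
from scipy.spatial.transform import Rotation as Ro
def axes():
    o=manip.get_obs(); R=Ro.from_rotvec(o['eef_rot']).as_matrix()
    print('t',round(o['t'],2),'pos',np.round(o['eef_pos']*1000,1),'yaw_y(jaw)',round(np.degrees(np.arctan2(R[1,1],R[0,1])),2),'tilt',np.round(np.degrees(R[:2,2]),2),'w',round(o['gripper_width']*1000,1),'F',np.round(o['ft_force'],1),'q6',round(o['q'][5],2))
    return o,R
def goto(x,y,z,jaw,):
    """mm, jaw dir deg. print tool-frame shift & turn (applied turn AFTER shift listed in current axes)"""
    o,R=axes(); d=(jaw-np.degrees(np.arctan2(R[1,1],R[0,1]))+90)%180-90
    a=np.radians(jaw)
    cur=np.radians(np.degrees(np.arctan2(R[1,1],R[0,1]))+d)
    yv=np.array([np.cos(cur),np.sin(cur),0]); zv=np.array([0,0,-1.]); T=np.c_[np.cross(yv,zv),yv,zv]
    rv=Ro.from_matrix(R.T@T).as_rotvec(degrees=True)
    dw=np.array([x,y,z])-o['eef_pos']*1000
    print('dworld',np.round(dw,1),'| shift in current tool',np.round(R.T@dw,1),'| turn',np.round(rv,2),'| shift in final tool',np.round(T.T@dw,1))
E
python3 - <<'E'
from h import *
k=lambda L:np.array(L)/4+np.array([290,115])
print('collar',rect(ray('top',k([(125,97),(213,104),(206,192),(115,183)]),.058)))
print('panel',rect(ray('top',k([(72,108),(275,115),(272,203),(70,193)]),.036)))
k2=lambda L:np.array(L)/4+np.array([290,205-90])
print('frame', ray('top',k([(85,50),(270,65),(248,298-5),(58,282-5)]),.018), rect(ray('top',k([(85,50),(270,65),(248,293),(58,277)]),.018)))
print('hole seat',ray('top',k([(230,471)]),.062))
goto(620,-10,250,84)
goto(620,-10,250,-6)
E
```

```text
collar (array([647.7,  -4.3]), array([50.4, 51.8]), 85.5)
panel (array([650.6,  -8.8]), array([115.8,  52.8]), 87.6)
frame [[ 0.72162336  0.04145299]
 [ 0.71308438 -0.06670364]
 [ 0.57435957 -0.0528126 ]
 [ 0.58314818  0.05536157]] (array([648.1,  -5.7]), array([108.5, 141.5]), 84.3)
hole seat [[ 0.46220446 -0.03954277]]
t 0.1 pos [152.8 579.6 241.5] yaw_y(jaw) 75.23 tilt [-0.04 -0.09] w 85.2 F [0.5 0.6 0. ] q6 -0.12
dworld [ 467.2 -589.6    8.5] | shift in current tool [-602.1 -451.    -7.9] | turn [-0.09 -0.02 -8.77] | shift in final tool [-526.3 -537.6   -8.5]
t 0.1 pos [152.8 579.6 241.5] yaw_y(jaw) 75.23 tilt [-0.04 -0.09] w 85.2 F [0.5 0.6 0. ] q6 -0.12
dworld [ 467.2 -589.6    8.5] | shift in current tool [-602.1 -451.    -7.9] | turn [-9.000e-02  6.000e-02  8.123e+01] | shift in final tool [-537.6  526.3   -8.5]
```

Call:
{"api": "step_arm", "payload": {"plan": [[-31.7,-23.7,0,0,0,0,85],[-31.7,-23.7,0,0,0,0,85],[-31.7,-23.7,0,0,0,0,85],[-31.7,-23.7,0,0,0,0,85],[-31.7,-23.7,0,0,0,0,85],[-31.7,-23.7,0,0,0,0,85],[-31.7,-23.7,0,0,0,0,85],[-31.7,-23.7,0,0,0,0,85],[-31.7,-23.7,0,0,0,0,85],[-31.7,-23.7,0,0,0,0,85],[-31.7,-23.7,0,0,0,0,85],[-31.7,-23.7,0,0,0,0,85],[-31.7,-23.7,0,0,0,0,85],[-31.7,-23.7,0,0,0,0,85],[-31.7,-23.7,0,0,0,0,85],[-31.7,-23.7,0,0,0,0,85],[-31.7,-23.7,0,0,0,0,85],[-31.7,-23.7,0,0,0,0,85],[-31.7,-23.7,0,0,0,0,85]]}}

```text
t: 1.68
eef_pos: [0.6211, -0.0106, 0.2418]
eef_rot: [-0.404, -3.115, 0.0]
ft_force: [-0.3, 1.2, -0.2]
gripper_width: 0.0851
```

Call:
{"api": "step_arm", "payload": {"plan": [[0,0,0,0,0,7,85],[0,0,0,0,0,7,85],[0,0,0,0,0,7,85],[0,0,0,0,0,7,85],[0,0,0,0,0,7,85],[0,0,0,0,0,7,85],[0,0,0,0,0,7,85],[0,0,0,0,0,7,85],[0,0,0,0,0,7,85],[0,0,0,0,0,7,85],[0,0,0,0,0,7,85],[0,0,0,0,0,3,85],[0,0,0,0,0,0,85]]}}

```text
t: 2.77
eef_pos: [0.6202, -0.0088, 0.2418]
eef_rot: [-2.313, -2.124, 0.001]
ft_force: [0.2, -0.1, -0.8]
gripper_width: 0.085
```

```bash
python3 - <<'E'
from h import *
axes()
c=cams.get_calibration('wrist'); im=snap('wrist','w1.png')
import pickle; pickle.dump(c,open('w1.pkl','wb'))
M=c['world_to_cam']; print(c['fx'],c['cx'],c['cy'],-M[:3,:3].T@M[:3,3],M[2,:3])
E
```

```text
t 2.77 pos [620.2  -8.8 241.8] yaw_y(jaw) -4.87 tilt [-0.06  0.  ] w 85.0 F [ 0.2 -0.1 -0.8] q6 -0.04
424.41005595810196 316.6831519314782 238.40543832737382 [0.62740354 0.07547263 0.37312249] [-0.02961698 -0.32827927 -0.94411628]
```

View pics/w1.png

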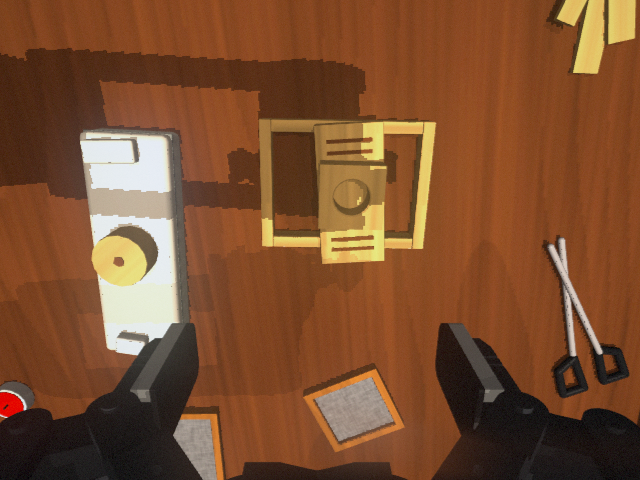

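```bash
python3 - <<'E'
import cv2
im=cv2.imread('pics/w1.png')[105:275,245:455]
im=cv2.convertScaleAbs(im,alpha=1.4,beta=10)
cv2.imwrite('pics/w1c.png',cv2.resize(im,None,fx=3.5,fy=3.5,interpolation=cv2.INTER_CUBIC))
E
```

```text
(no output)
```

View pics/w1c.png

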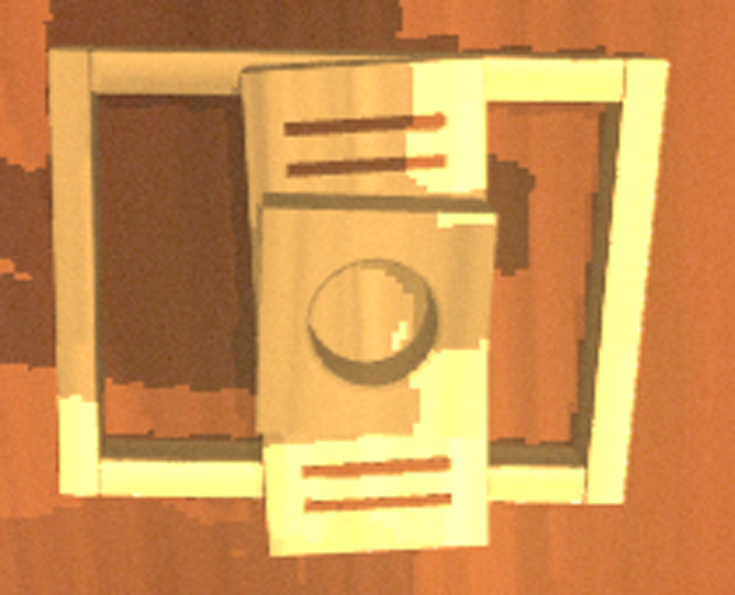

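```bash
python3 - <<'E'
from h import *
import pickle; c=pickle.load(open('w1.pkl','rb'))
k=lambda L:np.array(L)/3.5+np.array([245,105])
for n,L,z in [('collar',[(262,208),(497,214),(486,442),(257,436)],.058),('panel',[(243,72),(486,58),(488,545),(271,555)],.036),('frame',[(50,50),(668,60),(624,503),(60,493)],.018)]:
    p=ray('w',k(L),z,c); print(n,rect(p),np.round(p.mean(0)*1000,1))
print('hole',ray('w',k([(373,322)]),.058,c))
print('seat hole',ray('w',[(119,262)],.062,c))
goto(648,-4,120,-4.5)
E
```

```text
collar (array([647.6,  -4.6]), array([50.9, 51.5]), 83.6) [647.3  -4.5]
panel (array([648. ,  -8.4]), array([115.4,  53.4]), 88.3) [648.   -8.3]
frame (array([644.4,  -4. ]), array([109.3, 143.9]), 84.0) [644.3  -4.1]
hole [[ 0.64680813 -0.00312897]]
seat hole [[ 0.45986772 -0.03910667]]
t 2.82 pos [620.2  -8.8 241.8] yaw_y(jaw) -4.7 tilt [-0.06  0.  ] w 85.0 F [-0.3 -1.1 -0.1] q6 -0.04
dworld [  27.8    4.8 -121.8] | shift in current tool [  7.1  27.4 121.8] | turn [-0.06  0.   -0.2 ] | shift in final tool [  7.   27.3 121.8]
```

Call:
{"api": "step_arm", "payload": {"plan": [[6.7,27,0,0,0,0.8,85],[0,0,30,0,0,0,80],[0,0,40,0,0,0,75],[0,0,40,0,0,0,75],[0,0,40,0,0,0,75],[0,0,25,0,0,0,75],[0,0,13,0,0,0,75],[0,0,0,0,0,0,75],[0,0,0,0,0,0,75]]}}

```text
t: 3.57
eef_pos: [0.6483, -0.0045, 0.0545]
eef_rot: [-2.326, -2.112, 0.0]
ft_force: [0.5, 0.9, -0.9]
gripper_width: 0.0752
```

```bash
python3 - <<'E'
from h import *
goto(647.5,-4.4,54,-5.5)
c=cams.get_calibration('wrist'); im=snap('wrist','w2.png')
E
```

```text
t 3.57 pos [648.3  -4.5  54.5] yaw_y(jaw) -5.52 tilt [-0.02 -0.  ] w 75.2 F [ 0.5  0.9 -0.9] q6 -0.02
dworld [-0.8  0.1 -0.5] | shift in current tool [-0.  -0.8  0.5] | turn [-0.02  0.01 -0.02] | shift in final tool [-0.  -0.8  0.5]
```

View pics/w2.png

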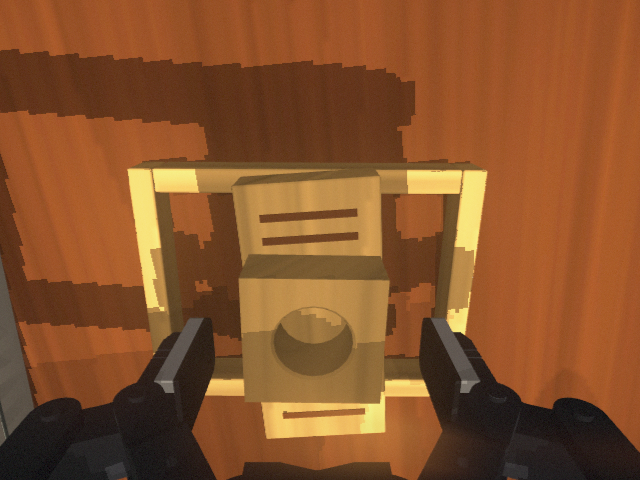

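Call:
{"api": "step_arm", "payload": {"plan": [[0,0,0,0,0,0,40],[0,0,0,0,0,0,40],[0,0,0,0,0,0,40],[0,0,0,0,0,0,40],[0,0,0,0,0,0,40],[0,0,0,0,0,0,40],[0,0,-5,0,0,0,40],[0,0,-15,0,0,0,40],[0,0,-35,0,0,0,40],[0,0,-20,0,0,0,40]], "force": 30}}

```text
t: 4.45
eef_pos: [0.6486, -0.0044, 0.1321]
eef_rot: [2.326, 2.11, 0.002]
ft_force: [0.1, 0.8, 0.8]
gripper_width: 0.049
```

```bash
python3 - <<'E'
from h import *
goto(643,-247.8,130,20.3)
c=cams.get_calibration('wrist'); im=snap('wrist','w3.png')
E
```

```text
t 4.45 pos [648.6  -4.4 132.1] yaw_y(jaw) -5.56 tilt [ 0.1  -0.02] w 49.0 F [0.1 0.8 0.8] q6 -0.02
dworld [  -5.6 -243.4   -2.1] | shift in current tool [-242.8   18.     2.1] | turn [  0.09   0.03 -25.86] | shift in final tool [-226.3  -89.7    2.1]
```

View pics/w3.png

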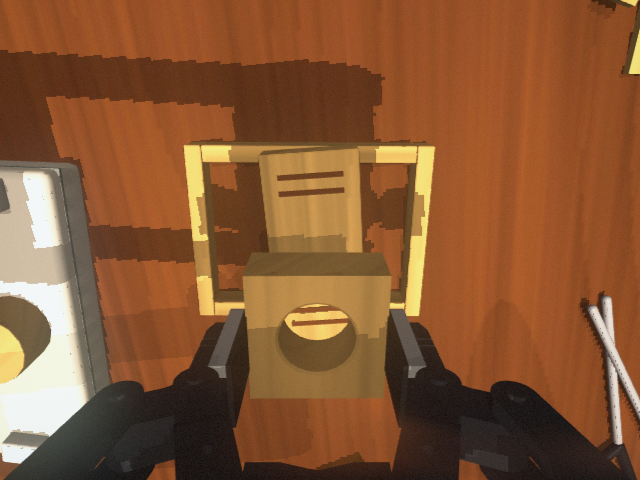

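Call:
{"api": "step_arm", "payload": {"plan": [[-20,1.5,0,0,0,0,40],[-37,2.75,0,0,0,0,40],[-37,2.75,0,0,0,0,40],[-37,2.75,0,0,0,0,40],[-37,2.75,0,0,0,0,40],[-37,2.75,0,0,0,0,40],[-37,2.75,0,0,0,0,40],[-0.8,0,0,0,0,-5.8,40],[0,0,0,0,0,-7,40],[0,0,0,0,0,-7,40],[0,0,0,0,0,-6,40],[0,0,20,0,0,0,40],[0,0,35,0,0,0,40],[0,0,25,0,0,0,40],[0,0,0,0,0,0,40],[0,0,0,0,0,0,40]]}}

```text
t: 5.83
eef_pos: [0.6411, -0.2472, 0.0484]
eef_rot: [-1.795, -2.574, 0.001]
ft_force: [0.6, -0.2, 0.5]
gripper_width: 0.0488
```

```bash
python3 - <<'E'
from h import *
goto(643,-247.8,24,20.3)
c=cams.get_calibration('wrist'); im=snap('wrist','w4.png')
E
```

```text
t 5.83 pos [ 641.1 -247.2   48.4] yaw_y(jaw) 20.24 tilt [-0.18  0.08] w 48.8 F [ 0.6 -0.2  0.5] q6 -0.82
dworld [  1.9  -0.6 -24.4] | shift in current tool [-1.3  1.6 24.4] | turn [-0.14 -0.14 -0.06] | shift in final tool [-1.2  1.5 24.4]
```

View pics/w4.png

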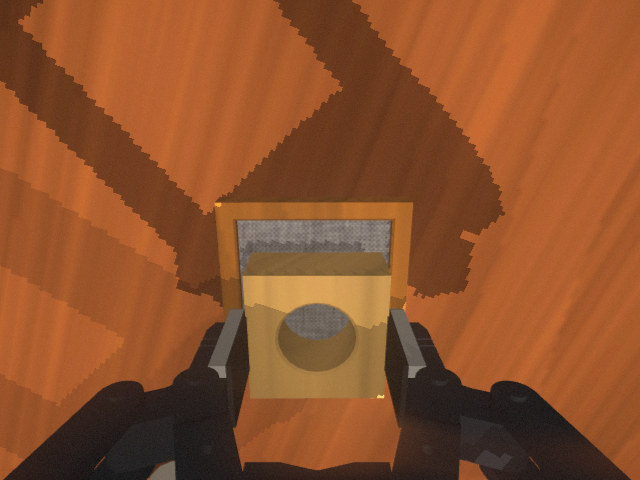

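Call:
{"api": "step_arm", "payload": {"plan": [[-1.2,1.5,10,0,0,0,40],[0,0,9,0,0,0,40],[0,0,5,0,0,0,40],[0,0,0,0,0,0,40],[0,0,0,0,0,0,40],[0,0,0,0,0,0,40]]}}

```text
t: 6.38
eef_pos: [0.6442, -0.2484, 0.0254]
eef_rot: [1.797, 2.577, -0.0]
ft_force: [-0.1, -0.0, -0.4]
gripper_width: 0.0494
```

```bash
python3 - <<'E'
from h import *
axes()
E
```

```text
t 6.38 pos [ 644.2 -248.4   25.4] yaw_y(jaw) 20.23 tilt [-0.   -0.01] w 49.4 F [-0.1 -0.  -0.4] q6 -0.82
```

Call:
{"api": "step_arm", "payload": {"plan": [[0,0,0,0,0,0,78],[0,0,0,0,0,0,78],[0,0,0,0,0,0,78],[0,0,0,0,0,0,78],[0,0,0,0,0,0,78],[0,0,-15,0,0,0,78],[0,0,-40,0,0,0,78],[0,0,-40,0,0,0,78],[0,0,-5,0,0,0,78],[0,0,0,0,0,0,78]]}}

```text
t: 7.22
eef_pos: [0.6468, -0.2497, 0.1295]
eef_rot: [1.792, 2.571, 0.002]
ft_force: [0.0, -0.5, 0.6]
gripper_width: 0.078
```

```bash
python3 - <<'E'
from h import *
axes()
c=cams.get_calibration('wrist'); im=snap('wrist','w5.png')
goto(649,-8.5,120,-3)
E
```

```text
t 7.22 pos [ 646.8 -249.7  129.5] yaw_y(jaw) 20.23 tilt [ 0.4  -0.21] w 78.0 F [ 0.  -0.5  0.6] q6 -0.82
t 7.27 pos [ 645.1 -248.8  126.9] yaw_y(jaw) 20.23 tilt [ 0.17 -0.09] w 77.9 F [-0.6 -0.3 -0.7] q6 -0.82
dworld [  3.9 240.3  -6.9] | shift in current tool [224.2  86.8   6.5] | turn [ 0.15  0.11 23.23] | shift in final tool [240.2  -8.7   6.9]
```

View pics/w5.png

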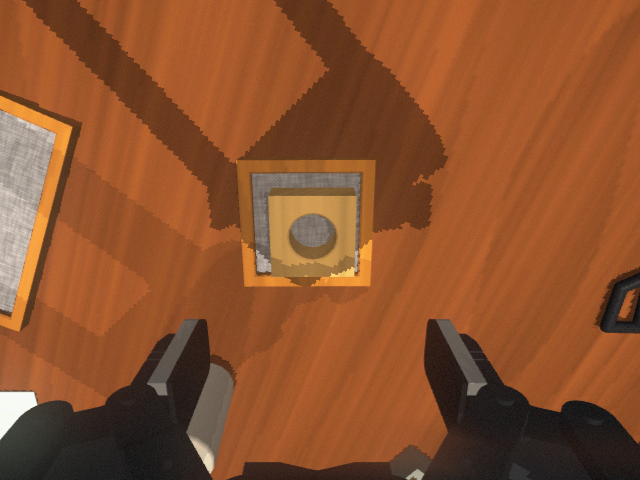

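Call:
{"api": "step_arm", "payload": {"plan": [[0,0,0,0,0,7,80],[0,0,0,0,0,7,80],[0,0,0,0,0,7,80],[0,0,0,0,0,1.2,80],[30,-1,0,0,0,0,80],[40,-1,0,0,0,0,80],[40,-1.5,0,0,0,0,80],[40,-1.5,0,0,0,0,80],[40,-1.5,0,0,0,0,80],[40,-1.2,0,0,0,0,80],[10,0,0,0,0,0,80],[0,0,0,0,0,0,80],[0,0,0,0,0,0,80]]}}

```text
t: 8.35
eef_pos: [0.6441, -0.0079, 0.1242]
eef_rot: [-2.255, -2.186, 0.003]
ft_force: [0.4, -0.5, 0.0]
gripper_width: 0.0798
```

```bash
python3 - <<'E'
from h import *
import pickle
c=cams.get_calibration('wrist'); pickle.dump(c,open('w6.pkl','wb')); im=snap('wrist','w6.png')
goto(649,-8.5,35,-2)
cv2.imwrite('pics/w6c.png',cv2.resize(cv2.convertScaleAbs(im[100:400,140:500],alpha=1.4,beta=10),None,fx=2,fy=2))
snap('top','top6.png')
E
```

```text
t 8.4 pos [644.3  -9.  124.4] yaw_y(jaw) -1.87 tilt [-0.08 -0.04] w 80.0 F [-0.2  0.1  0.8] q6 -0.09
dworld [  4.7   0.5 -89.4] | shift in current tool [ 0.7  4.8 89.4] | turn [-0.08  0.04  0.13] | shift in final tool [ 0.7  4.6 89.4]
```

View pics/w6c.png

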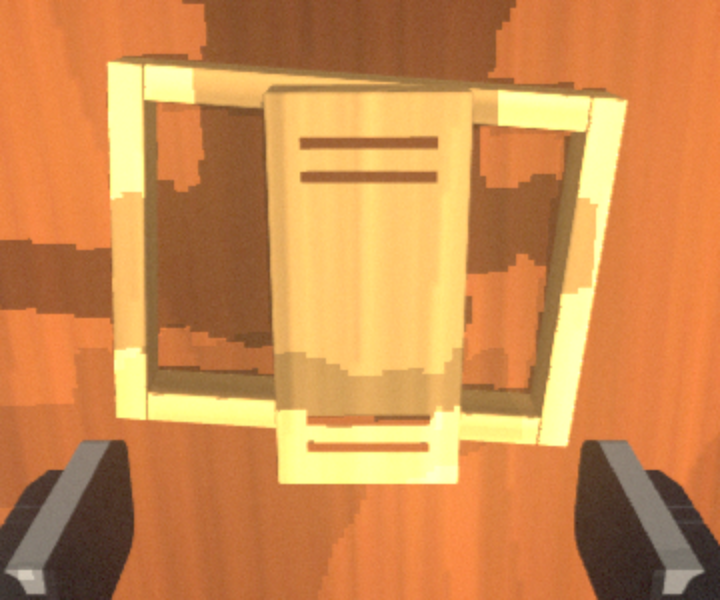

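View pics/top6.png

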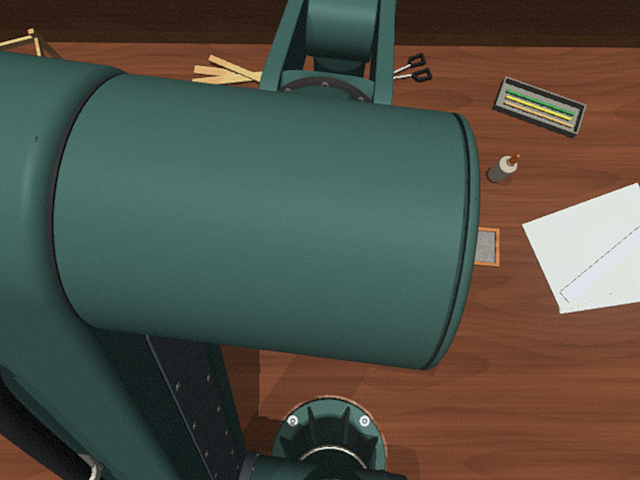

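```bash
python3 - <<'E'
from h import *
import pickle; c=pickle.load(open('w6.pkl','rb'))
k=lambda L:np.array(L)/2+np.array([140,100])
for n,L,z in [('panel',[(266,92),(472,92),(458,483),(279,483)],.036),('frame',[(108,64),(627,98),(567,446),(117,418)],.018)]:
    p=ray('w',k(L),z,c); print(n,rect(p),np.round(p.mean(0)*1000,1))
E
```

```text
panel (array([648. ,  -7.9]), array([115.2,  53.6]), 88.3) [647.9  -7.9]
frame (array([644.3,  -3.8]), array([109.6, 142.8]), 84.2) [644.2  -3.9]
```

Call:
{"api": "step_arm", "payload": {"plan": [[1,4,30,0,0,0,75],[0,0,30,0,0,0,75],[0,0,20,0,0,0,75],[0,0,10,0,0,0,75],[0,0,0,0,0,0,75],[0,0,0,0,0,0,75]]}}

```text
t: 8.95
eef_pos: [0.6488, -0.0086, 0.0352]
eef_rot: [-2.26, -2.181, 0.001]
ft_force: [-0.6, 0.2, 0.3]
gripper_width: 0.0746
```

```bash
python3 - <<'E'
from h import *
goto(648.3,-8,35,-2)
im=snap('wrist','w7.png')
E
```

```text
t 8.95 pos [648.8  -8.6  35.2] yaw_y(jaw) -2.03 tilt [-0.04 -0.01] w 74.6 F [-0.6  0.2  0.3] q6 -0.08
dworld [-0.5  0.6 -0.2] | shift in current tool [ 0.6 -0.5  0.2] | turn [-0.03  0.01 -0.03] | shift in final tool [ 0.6 -0.5  0.2]
```

View pics/w7.png

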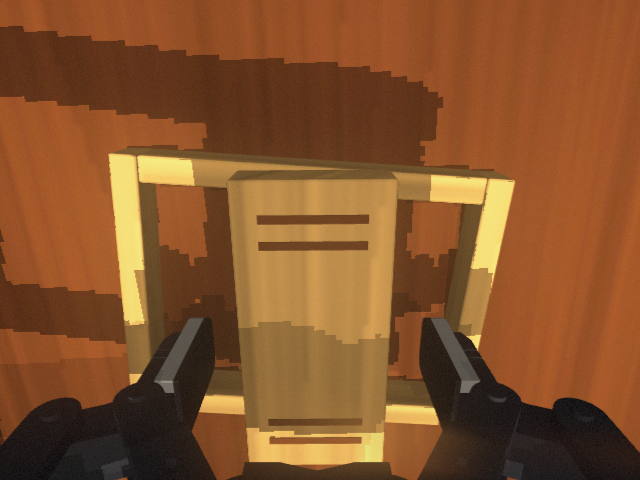

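Call:
{"api": "step_arm", "payload": {"plan": [[0,0,0,0,0,0,45],[0,0,0,0,0,0,45],[0,0,0,0,0,0,45],[0,0,0,0,0,0,45],[0,0,0,0,0,0,45],[0,0,0,0,0,0,45],[0,0,-5,0,0,0,45],[0,0,-15,0,0,0,45],[0,0,-35,0,0,0,45],[0,0,-35,0,0,0,45],[0,0,0,0,0,0,45]], "force": 45}}

```text
t: 9.92
eef_pos: [0.6534, -0.0077, 0.1329]
eef_rot: [2.252, 2.177, 0.012]
ft_force: [1.4, 0.1, 0.7]
gripper_width: 0.0523
```

```bash
python3 - <<'E'
from h import *
goto(448,-308,100,-4.5)
im=snap('wrist','w8.png')
E
```

```text
t 9.92 pos [653.4  -7.7 132.9] yaw_y(jaw) -1.95 tilt [ 0.67 -0.08] w 52.3 F [1.4 0.1 0.7] q6 -0.08
dworld [-205.4 -300.3  -32.9] | shift in current tool [-307.1 -195.4   30.9] | turn [0.67 0.04 2.55] | shift in final tool [-315.5 -181.2   32.9]
```

View pics/w8.png

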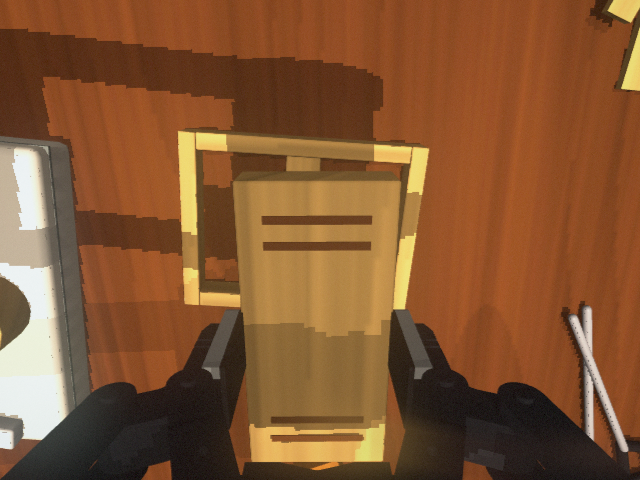

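Call:
{"api": "step_arm", "payload": {"plan": [[0,0,0,0,0,2.5,45],[-15,-8.5,0,0,0,0,45],[-31,-17.5,0,0,0,0,45],[-31,-17.5,0,0,0,0,45],[-31,-17.5,0,0,0,0,45],[-31,-17.5,0,0,0,0,45],[-31,-17.5,0,0,0,0,45],[-31,-17.5,0,0,0,0,45],[-31,-17.5,0,0,0,0,45],[-31,-17.5,0,0,0,0,45],[-31,-17.5,0,0,0,0,45],[-20,-10.5,25,0,0,0,45],[0,0,30,0,0,0,45],[0,0,20,0,0,0,45],[0,0,0,0,0,0,45],[0,0,0,0,0,0,45],[0,0,0,0,0,0,45]]}}

```text
t: 11.38
eef_pos: [0.4483, -0.3068, 0.0509]
eef_rot: [2.306, 2.134, -0.0]
ft_force: [0.2, -0.2, -0.4]
gripper_width: 0.0525
```

```bash
python3 - <<'E'
from h import *
goto(448,-308,22.5,-4.5)
im=snap('wrist','w9.png')
E
```

```text
t 11.38 pos [ 448.3 -306.8   50.9] yaw_y(jaw) -4.44 tilt [-0.   -0.01] w 52.5 F [ 0.2 -0.2 -0.4] q6 -0.65
dworld [ -0.3  -1.2 -28.4] | shift in current tool [-1.2 -0.2 28.4] | turn [0.   0.01 0.06] | shift in final tool [-1.2 -0.2 28.4]
```

View pics/w9.png

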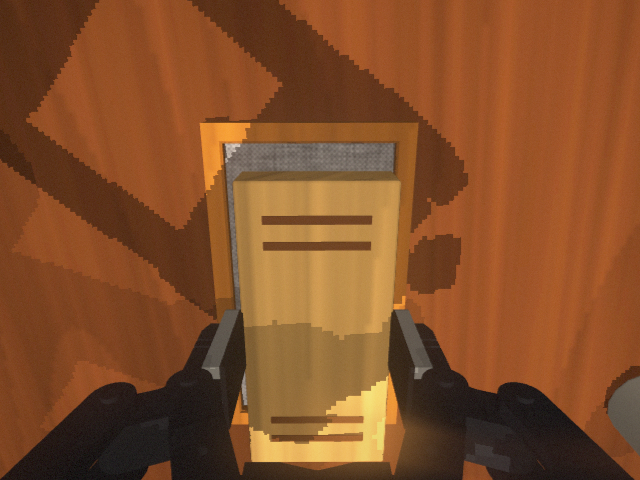

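Call:
{"api": "step_arm", "payload": {"plan": [[-1.2,0,14,0,0,0,45],[0,0,8,0,0,0,45],[0,0,5,0,0,0,45],[0,0,0,0,0,0,45],[0,0,0,0,0,0,45],[0,0,0,0,0,0,45]]}}

```text
t: 11.93
eef_pos: [0.4485, -0.3079, 0.0237]
eef_rot: [2.305, 2.133, -0.0]
ft_force: [-0.1, 0.1, -1.3]
gripper_width: 0.0523
```

```bash
python3 - <<'E'
from h import *
goto(448,-308,22.5,-4.5)
E
```

```text
t 11.93 pos [ 448.5 -307.9   23.7] yaw_y(jaw) -4.45 tilt [ 0.02 -0.03] w 52.3 F [-0.1  0.1 -1.3] q6 -0.65
dworld [-0.5 -0.1 -1.2] | shift in current tool [-0.1 -0.5  1.2] | turn [0.02 0.03 0.05] | shift in final tool [-0.1 -0.5  1.2]
```

Release and rise; next is the frame (jaws at −6°).

Call:
{"api": "step_arm", "payload": {"plan": [[0,0,0.5,0,0,0,45],[0,0,0,0,0,0,78],[0,0,0,0,0,0,78],[0,0,0,0,0,0,78],[0,0,0,0,0,0,78],[0,0,0,0,0,0,78],[0,0,-15,0,0,0,78],[0,0,-40,0,0,0,78],[0,0,-40,0,0,0,78],[0,0,-20,0,0,0,78],[0,0,0,0,0,0,78],[0,0,0,0,0,0,78]]}}

```text
t: 12.93
eef_pos: [0.449, -0.3086, 0.1392]
eef_rot: [2.304, 2.131, 0.0]
ft_force: [0.2, -0.7, -0.3]
gripper_width: 0.0779
```

```bash
python3 - <<'E'
from h import *
im=snap('wrist','w10.png')
goto(645,-4,130,-6)
E
```

```text
t 12.98 pos [ 448.1 -307.8  137.8] yaw_y(jaw) -4.47 tilt [ 0.01 -0.02] w 78.0 F [-0.2 -0.  -0.3] q6 -0.65
dworld [196.9 303.8  -7.8] | shift in current tool [318.2 172.6   7.7] | turn [0.01 0.02 1.53] | shift in final tool [322.7 164.1   7.8]
```

View pics/w10.png

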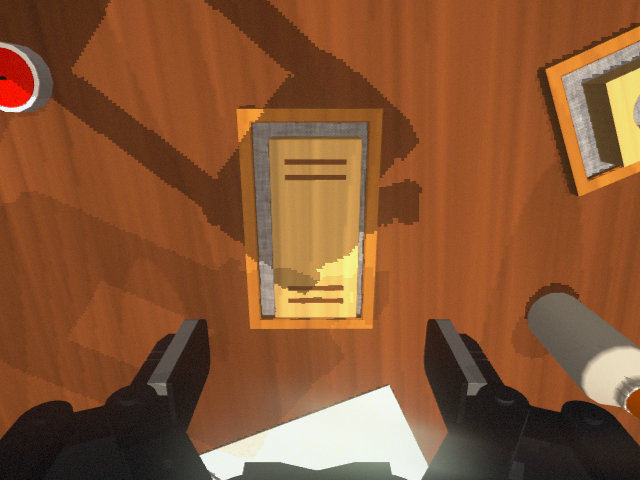

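Call:
{"api": "step_arm", "payload": {"plan": [[0,0,0,0,0,1.5,60],[17,9,0,0,0,0,50],[34,17,0,0,0,0,45],[34,17,0,0,0,0,45],[34,17,0,0,0,0,45],[34,17,0,0,0,0,45],[34,17,0,0,0,0,45],[34,17,0,0,0,0,45],[34,17,0,0,0,0,45],[34,17,0,0,0,0,45],[33.7,19,0,0,0,0,45],[0,0,8,0,0,0,45],[0,0,0,0,0,0,45],[0,0,0,0,0,0,45]]}}

```text
t: 14.15
eef_pos: [0.6429, -0.0039, 0.1273]
eef_rot: [-2.331, -2.101, 0.006]
ft_force: [0.2, 0.2, -0.3]
gripper_width: 0.045
```

```bash
python3 - <<'E'
from h import *
import pickle
c=cams.get_calibration('wrist'); pickle.dump(c,open('w11.pkl','wb')); im=snap('wrist','w11.png')
goto(645,-4,15,-6)
cv2.imwrite('pics/w11c.png',cv2.resize(cv2.convertScaleAbs(im[100:400,140:500],alpha=1.4,beta=10),None,fx=2,fy=2))
E
```

```text
t 14.2 pos [643.1  -4.5 128. ] yaw_y(jaw) -5.98 tilt [-0.24 -0.01] w 44.9 F [-0.5 -0.3  0.2] q6 -0.01
dworld [   1.9    0.5 -113. ] | shift in current tool [  0.8   2.3 113. ] | turn [-0.24  0.03  0.02] | shift in final tool [  0.7   1.9 113. ]
```

View pics/w11c.png

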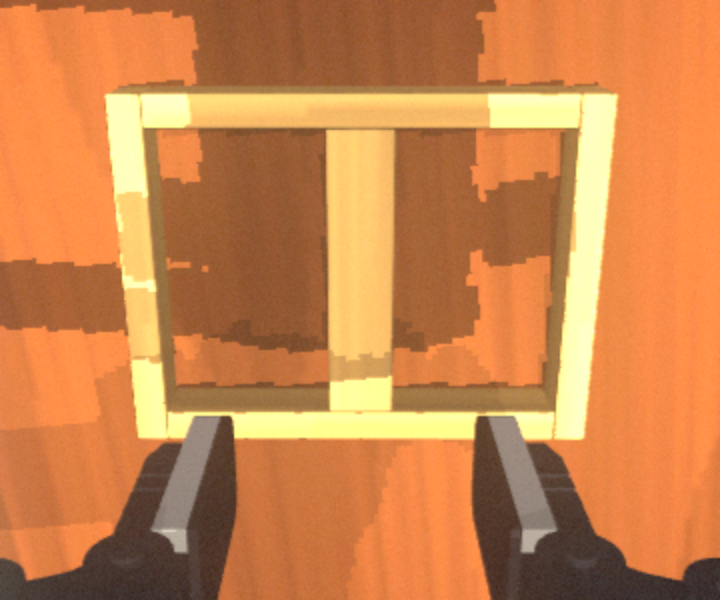

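```bash
python3 - <<'E'
from h import *
import pickle; c=pickle.load(open('w11.pkl','rb'))
k=lambda L:np.array(L)/2+np.array([140,100])
for n,L,z in [('frame',[(106,94),(617,94),(585,439),(138,438)],.018),('bar',[(326,130),(395,130),(391,411),(329,411)],.018)]:
    p=ray('w',k(L),z,c); print(n,rect(p),np.round(p.mean(0)*1000,1))
E
```

```text
frame (array([644.5,  -4. ]), array([109.2, 143.8]), 84.1) [644.3  -4. ]
bar (array([644.1,  -4. ]), array([89.2, 19.7]), 84.1) [644.1  -4. ]
```

Call:
{"api": "step_arm", "payload": {"plan": [[0.7,1,30,0,0,0,45],[0,0,35,0,0,0,45],[0,0,27,0,0,0,45],[0,0,14,0,0,0,45],[0,0,6,0,0,0,45],[0,0,0,0,0,0,45],[0,0,0,0,0,0,45]]}}

```text
t: 14.78
eef_pos: [0.646, -0.0044, 0.0183]
eef_rot: [2.335, 2.101, -0.0]
ft_force: [0.4, -0.5, 0.3]
gripper_width: 0.0451
```

```bash
python3 - <<'E'
from h import *
goto(644.4,-4,16,-5.9)
E
```

```text
t 14.78 pos [646.   -4.4  18.3] yaw_y(jaw) -6.04 tilt [ 0.01 -0.01] w 45.1 F [ 0.4 -0.5  0.3] q6 -0.01
dworld [-1.6  0.4 -2.3] | shift in current tool [ 0.2 -1.6  2.3] | turn [ 0.01  0.01 -0.14] | shift in final tool [ 0.3 -1.6  2.3]
```

Call:
{"api": "step_arm", "payload": {"plan": [[0.3,-1.6,2,0,0,0,45],[0,0,0,0,0,0,12],[0,0,0,0,0,0,12],[0,0,0,0,0,0,12],[0,0,0,0,0,0,12],[0,0,0,0,0,0,12],[0,0,0,0,0,0,12],[0,0,-5,0,0,0,12],[0,0,-15,0,0,0,12],[0,0,-30,0,0,0,12],[0,0,-40,0,0,0,12],[0,0,-20,0,0,0,12],[0,0,0,0,0,0,12],[0,0,0,0,0,0,12],[0,0,0,0,0,0,12]], "force": 50}}

```text
t: 16.03
eef_pos: [0.6434, -0.0028, 0.125]
eef_rot: [-2.333, -2.102, 0.002]
ft_force: [-0.5, 0.3, -1.0]
gripper_width: 0.0183
```

```bash
python3 - <<'E'
from h import *
goto(466.3,332.6,110,-4.9)
im=snap('wrist','w12.png')
E
```

```text
t 16.03 pos [643.4  -2.8 125. ] yaw_y(jaw) -5.96 tilt [-0.1   0.01] w 18.3 F [-0.5  0.3 -1. ] q6 -0.01
dworld [-177.1  335.4  -15. ] | shift in current tool [ 315.2 -211.    15.3] | turn [-0.1   0.   -1.06] | shift in final tool [ 319.  -205.1   15. ]
```

View pics/w12.png

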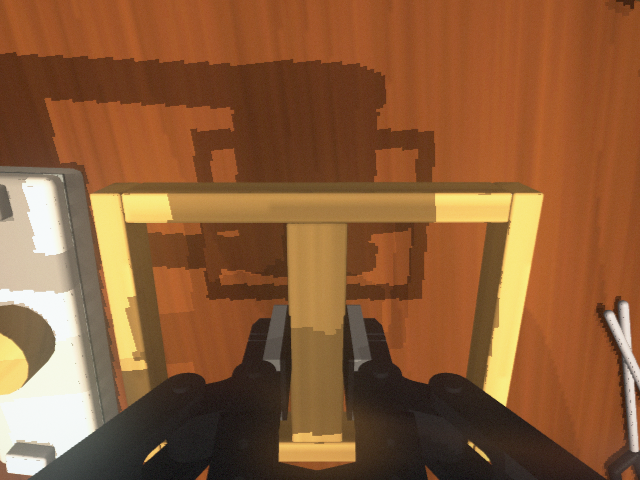

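Call:
{"api": "step_arm", "payload": {"plan": [[0,0,0,0,0,-1,12],[15,-9.5,0,0,0,0,12],[30,-19,0,0,0,0,12],[30,-19,0,0,0,0,12],[30,-19,0,0,0,0,12],[30,-19,0,0,0,0,12],[30,-19,0,0,0,0,12],[30,-19,0,0,0,0,12],[30,-19,0,0,0,0,12],[30,-19,0,0,0,0,12],[30,-19,0,0,0,0,12],[30,-19,0,0,0,0,12],[4,-5,0,0,0,0,12],[0,0,30,0,0,0,12],[0,0,30,0,0,0,12],[0,0,15,0,0,0,12],[0,0,0,0,0,0,12],[0,0,0,0,0,0,12],[0,0,0,0,0,0,12]]}}

```text
t: 17.67
eef_pos: [0.4686, 0.3327, 0.0513]
eef_rot: [2.316, 2.123, 0.001]
ft_force: [1.0, 0.2, -0.4]
gripper_width: 0.0184
```

```bash
python3 - <<'E'
from h import *
goto(466.3,332.6,21,-4.9)
im=snap('wrist','w13.png')
E
```

```text
t 17.67 pos [468.6 332.7  51.3] yaw_y(jaw) -4.97 tilt [0.02 0.01] w 18.4 F [ 1.   0.2 -0.4] q6 0.58
dworld [ -2.3  -0.1 -30.3] | shift in current tool [-0.3 -2.3 30.3] | turn [ 0.02 -0.01 -0.07] | shift in final tool [-0.3 -2.3 30.3]
```

View pics/w13.png

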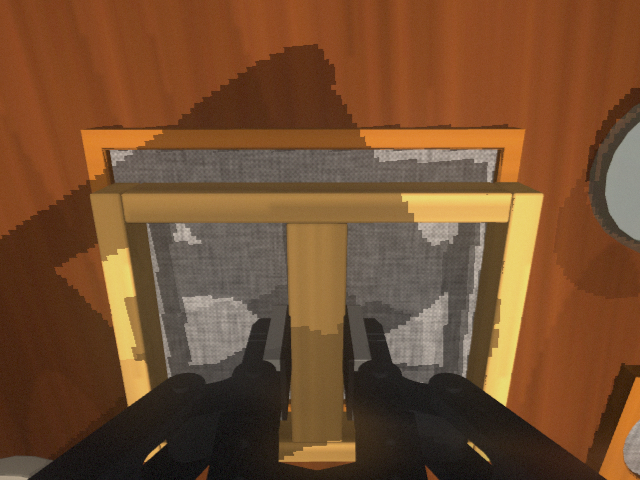

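Call:
{"api": "step_arm", "payload": {"plan": [[-0.3,-2.3,14,0,0,0,12],[0,0,9,0,0,0,12],[0,0,5,0,0,0,12],[0,0,0,0,0,0,12],[0,0,0,0,0,0,12],[0,0,0,0,0,0,12]]}}

```text
t: 18.22
eef_pos: [0.4663, 0.3325, 0.0232]
eef_rot: [2.316, 2.123, 0.001]
ft_force: [0.6, 0.2, -1.1]
gripper_width: 0.0183
```

```bash
python3 - <<'E'
from h import *
goto(466.3,332.6,21,-4.9)
im=snap('wrist','w14.png')
E
```

```text
t 18.22 pos [466.3 332.5  23.2] yaw_y(jaw) -4.97 tilt [0.02 0.01] w 18.3 F [ 0.6  0.2 -1.1] q6 0.59
dworld [ 0.   0.1 -2.2] | shift in current tool [0.1 0.  2.2] | turn [ 0.02 -0.01 -0.07] | shift in final tool [0.1 0.  2.2]
```

View pics/w14.png

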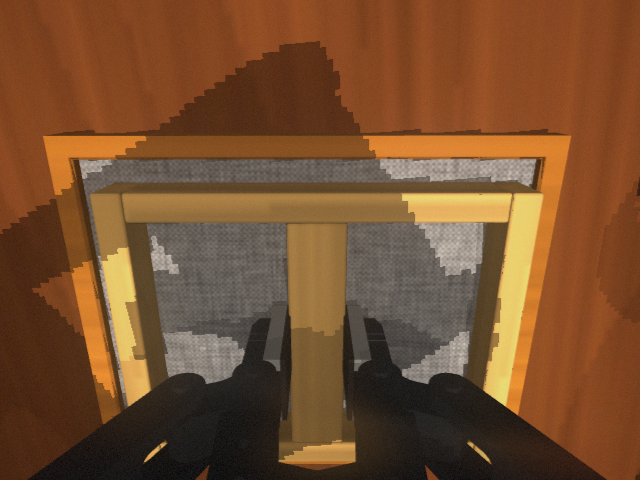

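Call:
{"api": "step_arm", "payload": {"plan": [[0,0,1.5,0,0,0,12],[0,0,0,0,0,0,12],[0,0,0,0,0,0,40],[0,0,0,0,0,0,42],[0,0,0,0,0,0,42],[0,0,0,0,0,0,42],[0,0,0,0,0,0,42],[0,0,-15,0,0,0,42],[0,0,-40,0,0,0,42],[0,0,-40,0,0,0,42],[0,0,-22,0,0,0,42],[0,0,0,0,0,0,70],[0,0,0,0,0,0,70]]}}

```text
t: 19.35
eef_pos: [0.4671, 0.333, 0.1399]
eef_rot: [2.315, 2.122, 0.006]
ft_force: [0.9, 0.5, -0.1]
gripper_width: 0.0646
```

```bash
python3 - <<'E'
from h import *
im=snap('wrist','w15.png')
goto(461,-39.3,135,-7.9)
E
```

```text
t 19.4 pos [466.  332.4 138.4] yaw_y(jaw) -4.97 tilt [0.03 0.01] w 69.6 F [-0.2 -0.8  0.5] q6 0.59
dworld [  -5.  -371.7   -3.4] | shift in current tool [-370.7   27.3    3.4] | turn [ 0.03 -0.01  2.93] | shift in final tool [-368.8   46.2    3.4]
```

View pics/w15.png

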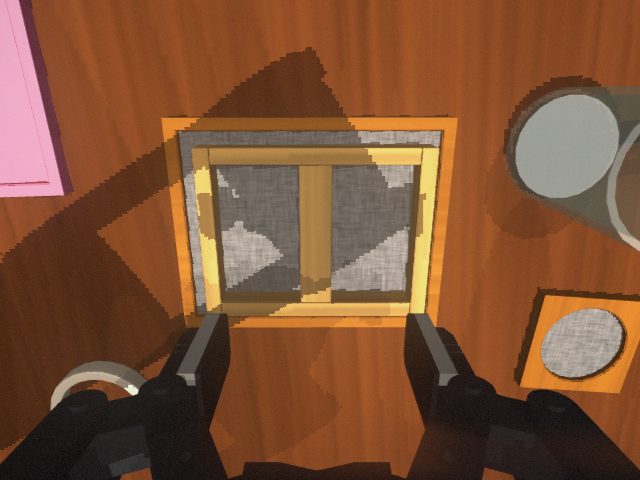

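Call:
{"api": "step_arm", "payload": {"plan": [[-18,1.5,0,0,0,0,70],[-37,2.7,0,0,0,0,70],[-37,2.7,0,0,0,0,70],[-37,2.7,0,0,0,0,70],[-37,2.7,0,0,0,0,70],[-37,2.7,0,0,0,0,70],[-37,2.7,0,0,0,0,70],[-37,2.7,0,0,0,0,70],[-37,2.7,0,0,0,0,70],[-37,2.7,0,0,0,0,70],[-20,1.5,20,0,0,0,70],[0,0,0,0,0,0,70],[0,0,0,0,0,0,70],[0,0,0,0,0,0,70]]}}

```text
t: 20.57
eef_pos: [0.4599, -0.0389, 0.1173]
eef_rot: [-2.314, -2.12, 0.002]
ft_force: [-0.8, 0.4, 0.4]
gripper_width: 0.0702
```

```bash
python3 - <<'E'
from h import *
import pickle
c=cams.get_calibration('wrist'); pickle.dump(c,open('w16.pkl','wb')); im=snap('wrist','w16.png')
goto(461,-39.3,55,-5)
E
```

```text
t 20.62 pos [460.4 -38.6 117.8] yaw_y(jaw) -4.95 tilt [-0.1   0.04] w 69.9 F [ 0.1 -0.9  0.1] q6 -0.15
dworld [  0.6  -0.7 -62.8] | shift in current tool [-0.6  0.8 62.8] | turn [-0.11 -0.03  0.05] | shift in final tool [-0.6  0.7 62.8]
```

View pics/w16.png

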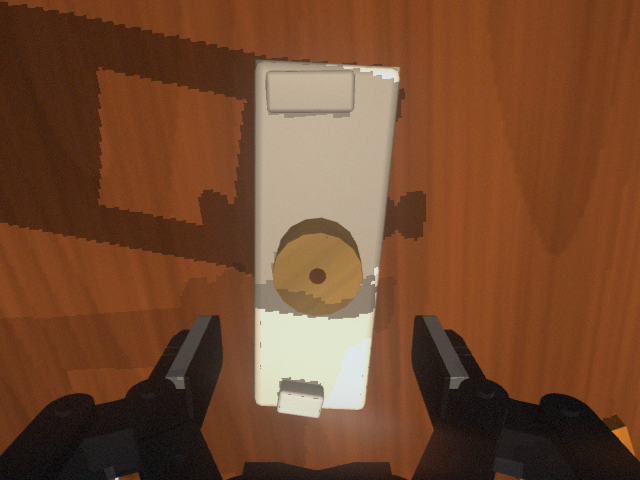

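```bash
python3 - <<'E'
from h import *
import pickle
c=pickle.load(open('w16.pkl','rb')); print(ray('w',[(317.5,275)],.062,c))
E
```

```text
[[ 0.45994696 -0.03808851]]
```

Call:
{"api": "step_arm", "payload": {"plan": [[-0.6,0.3,25,0,0,0,70],[0,0,22,0,0,0,70],[0,0,10,0,0,0,70],[0,0,4,0,0,0,70],[0,0,0,0,0,0,70],[0,0,0,0,0,0,70]]}}

```text
t: 21.12
eef_pos: [0.4617, -0.0395, 0.0577]
eef_rot: [2.314, 2.124, 0.0]
ft_force: [-0.3, -0.7, -0.3]
gripper_width: 0.0699
```

```bash
python3 - <<'E'
from h import *
goto(461,-39.3,55,-5)
E
```

```text
t 21.12 pos [461.7 -39.5  57.7] yaw_y(jaw) -4.9 tilt [ 0.02 -0.01] w 69.9 F [-0.3 -0.7 -0.3] q6 -0.15
dworld [-0.7  0.2 -2.7] | shift in current tool [ 0.1 -0.7  2.7] | turn [0.02 0.   0.1 ] | shift in final tool [ 0.1 -0.7  2.7]
```

Call:
{"api": "step_arm", "payload": {"plan": [[1,-1,2,0,0,0,70],[0,0,0,0,0,0,32],[0,0,0,0,0,0,32],[0,0,0,0,0,0,32],[0,0,0,0,0,0,32],[0,0,0,0,0,0,32],[0,0,0,0,0,0,32],[0,0,-5,0,0,0,32],[0,0,-15,0,0,0,32],[0,0,-35,0,0,0,32],[0,0,-20,0,0,0,32],[0,0,0,0,0,0,32],[0,0,0,0,0,0,32]], "force": 30}}

```text
t: 22.2
eef_pos: [0.4615, -0.0394, 0.1317]
eef_rot: [2.313, 2.121, 0.003]
ft_force: [-0.1, -0.4, -0.9]
gripper_width: 0.0416
```

```bash
python3 - <<'E'
from h import *
im=snap('wrist','w17.png')
goto(654.1,228.8,110,-5)
E
```

```text
t 22.25 pos [460.5 -39.2 130.7] yaw_y(jaw) -4.98 tilt [ 0.06 -0.02] w 41.9 F [ 0.6  0.1 -1.1] q6 -0.15
dworld [193.6 268.  -20.7] | shift in current tool [283.7 169.6  20.8] | turn [0.06 0.02 0.02] | shift in final tool [283.8 169.5  20.7]
```

View pics/w17.png

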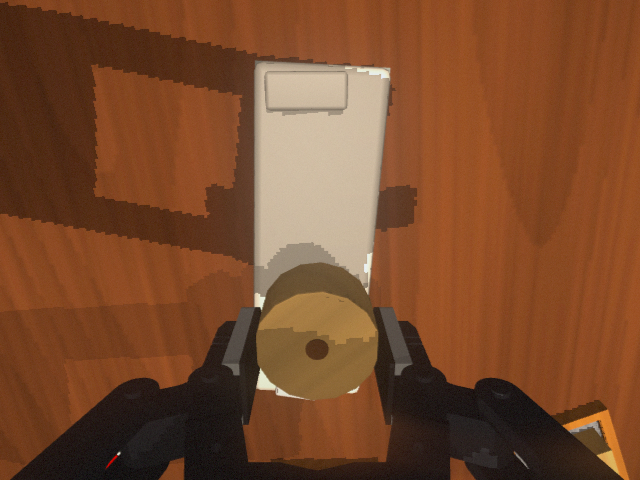

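Call:
{"api": "step_arm", "payload": {"plan": [[16,10,0,0,0,0,32],[32,19,0,0,0,0,32],[32,19,0,0,0,0,32],[32,19,0,0,0,0,32],[32,19,0,0,0,0,32],[32,19,0,0,0,0,32],[32,19,0,0,0,0,32],[32,19,0,0,0,0,32],[32,19,0,0,0,0,32],[12,8,20,0,0,0,32],[0,0,35,0,0,0,32],[0,0,20,0,0,0,32],[0,0,0,0,0,0,32],[0,0,0,0,0,0,32],[0,0,0,0,0,0,32]]}}

```text
t: 23.5
eef_pos: [0.6545, 0.2289, 0.0554]
eef_rot: [-2.316, -2.123, 0.0]
ft_force: [0.7, -0.0, -0.5]
gripper_width: 0.0419
```

```bash
python3 - <<'E'
from h import *
im=snap('wrist','w18.png')
goto(654.1,228.8,25,-5)
E
```

```text
t 23.55 pos [655.3 229.1  56.4] yaw_y(jaw) -4.99 tilt [0.09 0.02] w 42.2 F [ 0.4 -0.2 -0.4] q6 0.32
dworld [ -1.2  -0.3 -31.4] | shift in current tool [-0.4 -1.2 31.4] | turn [ 0.09 -0.02  0.01] | shift in final tool [-0.4 -1.1 31.4]
```

View pics/w18.png

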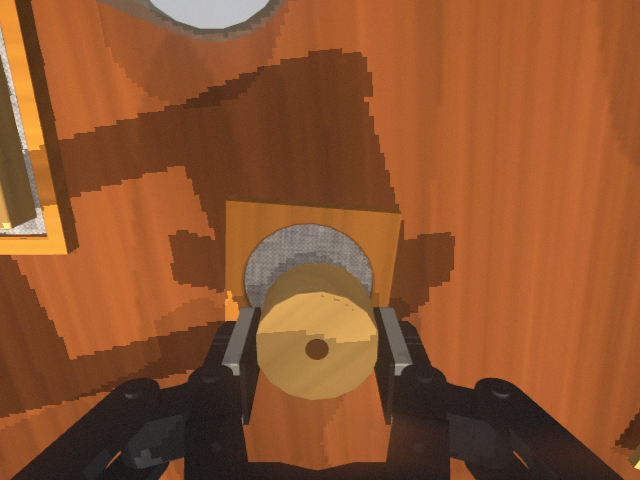

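Call:
{"api": "step_arm", "payload": {"plan": [[-0.2,-0.8,14,0,0,0,32],[0,0,10,0,0,0,32],[0,0,5,0,0,0,32],[0,0,0,0,0,0,32],[0,0,0,0,0,0,32],[0,0,0,0,0,0,32]]}}

```text
t: 24.05
eef_pos: [0.654, 0.2291, 0.027]
eef_rot: [2.315, 2.123, 0.001]
ft_force: [0.7, 0.4, -0.4]
gripper_width: 0.0418
```

```bash
python3 - <<'E'
from h import *
goto(654.1,228.8,25.5,-5)
E
```

```text
t 24.05 pos [654.  229.1  27. ] yaw_y(jaw) -4.97 tilt [0.05 0.01] w 41.8 F [ 0.7  0.4 -0.4] q6 0.32
dworld [ 0.1 -0.3 -1.5] | shift in current tool [-0.3  0.1  1.5] | turn [ 0.05 -0.01  0.03] | shift in final tool [-0.3  0.1  1.5]
```

Call:
{"api": "step_arm", "payload": {"plan": [[0,0,1,0,0,0,32],[0,0,0,0,0,0,32],[0,0,0,0,0,0,75],[0,0,0,0,0,0,75],[0,0,0,0,0,0,75],[0,0,0,0,0,0,75],[0,0,0,0,0,0,75],[0,0,-15,0,0,0,75],[0,0,-40,0,0,0,75],[0,0,-40,0,0,0,75],[0,0,-40,0,0,0,75],[0,0,-40,0,0,0,75],[0,0,-40,0,0,0,75],[0,0,0,0,0,0,75],[0,0,0,0,0,0,75]]}}

```text
t: 25.3
eef_pos: [0.6556, 0.2295, 0.2442]
eef_rot: [2.313, 2.121, 0.01]
ft_force: [0.2, -0.2, -0.5]
gripper_width: 0.0751
```

```bash
python3 - <<'E'
from h import *
im=snap('wrist','w19.png')
goto(154,580,242,-5)
E
```

```text
t 25.35 pos [653.9 229.1 241.4] yaw_y(jaw) -4.97 tilt [0.12 0.03] w 74.9 F [-0.  -0.3 -0.7] q6 0.32
dworld [-499.9  350.9    0.6] | shift in current tool [ 306.2 -528.5   -1.5] | turn [ 0.12 -0.04  0.03] | shift in final tool [ 306.  -528.6   -0.6]
```

View pics/w19.png

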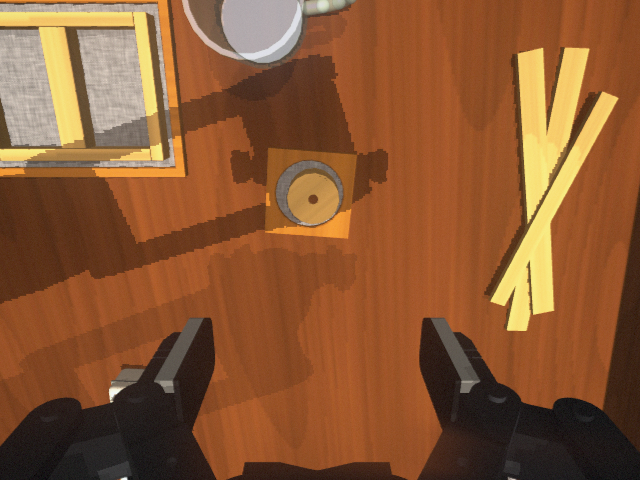

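Call:
{"api": "step_arm", "payload": {"plan": [[19,-33,0,0,0,0,75],[19,-33,0,0,0,0,75],[19,-33,0,0,0,0,75],[19,-33,0,0,0,0,75],[19,-33,0,0,0,0,75],[19,-33,0,0,0,0,75],[19,-33,0,0,0,0,75],[19,-33,0,0,0,0,75],[19,-33,0,0,0,0,75],[19,-33,0,0,0,0,75],[19,-33,0,0,0,0,75],[19,-33,0,0,0,0,75],[19,-33,0,0,0,0,75],[19,-33,0,0,0,0,75],[19,-33,0,0,0,0,75],[19,-33,0,0,0,0,75],[0,0,0,0,0,0,75],[0,0,0,0,0,0,75]]}}

```text
t: 26.85
eef_pos: [0.1516, 0.5772, 0.2379]
eef_rot: [2.31, 2.126, -0.006]
ft_force: [0.3, -0.6, -0.5]
gripper_width: 0.075
```

```bash
python3 - <<'E'
from h import *
axes()
im=snap('top','top20.png'); snap('scene','scene20.png')
s=np.hstack([cv2.resize(im[130:290,130:270],(400,457)),cv2.resize(im[130:290,390:530],(400,457))])
cv2.imwrite('pics/crop20.png',s)
hsv=cv2.cvtColor(im,cv2.COLOR_BGR2HSV)
ply=cv2.inRange(hsv,(17,90,150),(32,255,255))
ex=dict(frame=((135,185,225,285),.023,(466.2,332.6)),panel=((425,215,510,275),.023,(448.1,-308)),collar=((405,135,465,190),.027,(643,-247.8)),seat=((205,132,256,180),.031,(654.1,228.8)))
for n,((x0,y0,x1,y1),z,j) in ex.items():
    m=np.zeros_like(ply); m[y0:y1,x0:x1]=ply[y0:y1,x0:x1]
    cs,_=cv2.findContours(m,cv2.RETR_EXTERNAL,cv2.CHAIN_APPROX_NONE); c=max(cs,key=cv2.contourArea)[:,0,:]
    r=rect(ray('top',c,z)); print(n,r,'off',np.round(r[0]-np.array(j),1))
E
```

```text
t 26.85 pos [151.6 577.2 237.9] yaw_y(jaw) -4.76 tilt [-0.09 -0.23] w 75.0 F [ 0.3 -0.6 -0.5] q6 1.28
frame (array([469.7, 331. ]), array([109.1, 143.5]), 85.2) off [ 3.5 -1.6]
panel (array([ 451.5, -307.3]), array([114.2,  53.1]), 85.3) off [3.4 0.7]
collar (array([ 646. , -248.1]), array([49.4, 50.9]), 19.5) off [ 3.  -0.3]
seat (array([657.9, 230.1]), array([41.3, 40.9]), 2.5) off [3.8 1.3]
```

View pics/crop20.png

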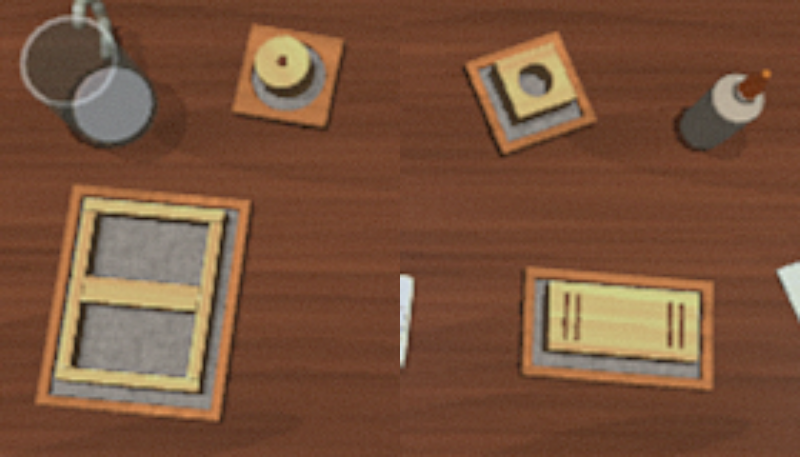

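View pics/scene20.png

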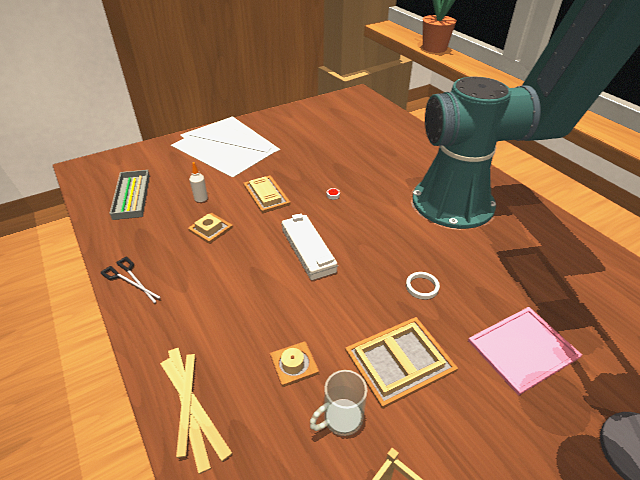

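```bash
python3 - <<'E'
from h import *
o,_=axes(); print(np.abs(o['joint_vel']).max())
print(manip.job_done())
E
```

```text
t 26.95 pos [153.9 576.3 238.5] yaw_y(jaw) -4.95 tilt [-0.04 -0.2 ] w 75.0 F [-1.   0.5 -0.1] q6 1.28
0.02320126632546264
the job is handed in; nothing more can be done
None
```

I took the pile apart, and all four parts now lie in their own brown jigs. I handed the job in at about 27 s; the hand-in reports no verdict.

- **Order:** I moved the collar first, then the panel, the frame (gripped across its middle bar), and last the candle seat from the pencil case.
- **Position:** In the last top picture all four lie inside their recesses. Their centres read 3–4 mm off the recess centres, against a limit of 12 mm.
- **Direction of the offset:** Nearly all of it is along +x for every part. The top camera also read about 2–4 mm more than the wrist camera in x on parts still in the pile. I put most of it down to that disagreement between the cameras and did not correct for it.
- **Turn:** The frame, panel and collar are within about 1° of their recesses.
- **Glue bottle and arm:** The bottle stands upright and was not touched. The gripper is open, and the arm stands clear near its start pose.
- **Not measured:** I did not measure height or level separately in the pictures. That the parts are fully down rests on the release heights, 0.5–2 mm above the floor, and on every part lying clear of its rim.

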